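# Load the drilling jig

### The arm

A 6-joint arm with a two-finger parallel gripper is mounted at the origin on the work surface. World frame = base frame: x ahead of the robot, y to its left, z up, the work surface at z = 0. Lengths are in m, angles in degrees, forces in N, time in s.
With the tool pointing down it reaches from about 0.3 to 0.875 m from the base axis. Payload 4.2 kg.
Tool frame: the origin (TCP) lies at the very end of the fingers, on their centre line; the grasp point (between the pads) lies bot.pinch_z behind it (bot.pinch_z is the distance from the TCP to the grasp point, in m); y points along the fingers, z is the direction in which the jaws open and shut, and the axes are right-handed (so a half turn about y gives the same grasp; the last joint's range is limited). The gripper opens to 85 mm and grips with 20 to 120 N. Pads are 22 mm wide; open, the fingers measure 114 mm over their backs; the gripper's body (76 mm by 85 mm) begins 54 mm behind the grasp point. The pads swing forward as they close: fully open they stand 13 mm farther back than shut.
Start: joints at [-67.781, 18.312, 89.639, -0, 72.044, -1.146], TCP at [0.228, -0.528, 0.198] pointing down, gripper open.
Joint ranges: [-177.97, 177.97], [-48.28, 115.42], [12.27, 149.76], [-77.06, 257.06], [2.81, 150.46], [-146.56, 146.56]. Speed limits (degrees/s): [147.25, 147.25, 180, 180, 180, 180].

### API

Orientations are given as [roll, pitch, yaw] about the fixed x, y, z axes, in that order (R = Rz(yaw) Ry(pitch) Rx(roll)).
In Python, from workcell import bot gives the robot as it stands.
- The arm moves only by the shell command python3 -m pendant 'ROWS'. ROWS is JSON, a list of rows, each a list of 3 entries, a list of its own where there are three numbers: the closure in counts, from 0 (fully open) to 255 (shut), then the shift along the tool's x, y, z in mm, then the turn about the tool's y in rad. A call has 1 to 5 rows; each row is the pose to reach, as a shift and turn from the pose commanded when the call began, along the tool's axes at that moment; what a row does not reach only later rows make up. A row lasts 1/10 s, in which the tool goes at most 50 mm and 8.59 degrees, less where a joint would pass 70% of its speed; a pose out of reach is approached as far as the arm can. A call with a gripper value outside its range is refused whole. The fingers move at their own pace and stop on an object; the grip force is fixed at half the most. Time passes only in rows, so rows that repeat a pose let the fingers close. It gives the time, the measured TCP pose, the force and the opening at its end, in the units of the state.
- bot.get_obs(): the state, without advancing time (a new reading comes with each control period).
- bot.get_image(name): name is "scene" or "top"; returns a dict with "frame" (384x512x3 uint8, blue, green, red), "fx", "fy", "cx", "cy" (pixels), "R" (3x3) and "t" (3): a world point X has camera coordinates R X + t. Camera axes: x right, y down, z forward; pixel columns grow to the right and rows downward; lengths in m; the calibration is good to about 2 mm. A picture is of the moment at which its call begins. There is no depth.
- bot.close_job(): hands the job in, once; it reports no verdict.
Trained networks look in a picture, given as the dict that the camera call returned (one of the last four; its "shot" number tells which), for a name from the list of things; names that differ only in an ending like _2 or _b are one class to them, and where a whole thing is asked for, a point or a joint stands for the part that bears it (a point fixed in the world has none). Each returns a list of dicts, best first, with "confidence" (0 to 1); they miss things now and then, are a little off and sometimes report something else, mostly with a low value. They report only what shows in the picture. A call takes as long as a camera call. They do not tell look-alikes from the thing itself.
- bot.recognise(picture, thing): "pixel" ([row, column] in pixels, amid what is visible of it).
- bot.silhouettes(picture, thing): "pixels" (384x512 bool, what is visible of it) and "pixel" ([row, column] in pixels, amid what is visible of it).
- bot.pinpoint(picture, thing): "pixel" ([row, column] in pixels: a listed point, or the origin of a listed thing).
The state is a dict: "time": time; "joints": joint angles; "dq": joint speeds; "tau": joint torques, N m; "eef_pos": TCP position; "ee_rot": TCP orientation; "wrist_force": force on the tool from outside, world axes, zero at the start; "moment": the same for the moment, N m; "grip_width": finger opening in m.
Only numpy, scipy, OpenCV 4.12 (cv2) and the standard library are available. Lean on these libraries where they do the work, as an engineer would, in place of code of your own. Each camera call takes 0.05 s, during which the arm holds its last target. There are 200 camera calls.

### The job

Push the row of four wooden blocks along the jig's channel as one train, until they sit tight together against the green end stop; do not lift any block or let the row come apart. Then push the red paddle so that the gate slides fully in behind the last block. Leave the jar, the screwdriver and the tin where they are.

Things in the scene. Friction and masses are not known exactly. Their poses are not given: they have to be found in the camera images.
- jig: fixed plywood jig 360 mm long with a straight channel along its y axis, from the open end (y -200 mm) to the end stop (y +140). Channel floor 12 mm above the bench, 39 mm wide, centred on x 0; the fences beside it are 12 mm thick, tops 24 mm above the bench, so blocks stand 28 mm proud. Origin: on the bench, on the channel centre line; z up, y to the stop, x away from the gate's side
- stop_face (a point): centre of the face of the green end stop that the first block must meet (jig x 0, y +140 mm, 32 mm above the bench); the stop is 63 mm wide and 54 mm high above the bench. Axes as the jig's. With the row home its rear end is 184 mm from this face.
- block_a: hardwood block 46 mm long (its y, along the channel), 36 mm wide (x), 40 mm tall, about 50 g, with a dark bored hole in its top. Origin: centre of its underside; z up. The four blocks differ only in wood tone and lie in the row in any order.
- block_b: hardwood block 46 mm long (its y, along the channel), 36 mm wide (x), 40 mm tall, about 50 g, with a dark bored hole in its top. Origin: centre of its underside; z up. The four blocks differ only in wood tone and lie in the row in any order.
- block_c: hardwood block 46 mm long (its y, along the channel), 36 mm wide (x), 40 mm tall, about 50 g, with a dark bored hole in its top. Origin: centre of its underside; z up. The four blocks differ only in wood tone and lie in the row in any order.
- block_d: hardwood block 46 mm long (its y, along the channel), 36 mm wide (x), 40 mm tall, about 50 g, with a dark bored hole in its top. Origin: centre of its underside; z up. The four blocks differ only in wood tone and lie in the row in any order.
- gate (a joint): sliding gate, m: 0 open, 0.046 fully in. Moves along the jig's +x across the channel, above the near fence; drag 1.5 N, stays where left. Steel bar 14 mm wide (jig y -64 to -50 mm), 25 to 37 mm above the bench; open, its tip is 30 mm short of the channel centre line. With the row home it passes 6 mm behind the last block; otherwise a block is in its way
- gate_push (a point): centre of the outer face (to jig -x) of the gate's red upright paddle, 56 mm above the bench; moves with the gate; axes as the jig's. Paddle 34 mm wide (y), 10 thick (x), 38 to 74 mm above the bench; push it along jig +x. Under it a fixed plywood bed (jig x -125 to -31, y -90 to -24, top 24 mm above the bench) with dark steel guides up to 37 mm
- jar: small jar 48 mm across, 58 mm tall, steel cap; origin at the centre of its underside. Leave alone.
- screwdriver: screwdriver with a yellow handle, 200 mm long, lying on the bench along its x axis (blade to +x), lower than 40 mm. Leave alone.
- tin: flat orange tin 60 mm across, 26 mm tall; origin at the centre of its underside. Leave alone.
Things that resemble listed ones, but are neither listed nor needed, are in the scene too. What is shaped like the block_b but turquoise is not meant. Leave any yellow look-alike of the block_c alone.

How it is judged:
By the outcome, as a careful person would: the job done as asked, in the order asked, and still so for the second after the job is handed in, with the robot touching nothing.
It also fails if it takes over 45 s, if anything falls off the work surface, if the arm or the gripper's body presses on something with over 40 N, if the wrist force passes 120 N, or if a joint passes its speed limit or range.

## Working session

There is one attempt and no reset: what is moved stays moved. The work goes in short steps, Python scripts to look and compute and a shell command to move; the robot and the scene stay as the last step left them, time stands still between calls to the robot, and variables do not carry over. Pictures are saved under pics/ and viewed, about 8 in all and at most 12, crops included, and the job is handed in when it is done.

```bash
mkdir -p pics; ls; python3 - <<'E'
from workcell import bot
import cv2,numpy as np
o=bot.get_obs();print({k:np.round(v,3).tolist() for k,v in o.items()},bot.pinch_z)
for n in("scene","top"):
    p=bot.get_image(n);cv2.imwrite(f"pics/{n}0.png",p["frame"])
    print(n,p["fx"],p["cx"],p["cy"],np.round(p["R"],3).tolist(),np.round(p["t"],3).tolist())
    for t in("stop_face","gate_push","jig","block_a","jar","screwdriver","tin"):
        print(t,[(np.round(d["pixel"],1).tolist(),round(d["confidence"],2)) for d in bot.pinpoint(p,t)])
E
```

```text
pics
{'time': 0.0, 'joints': [-67.781, 18.35, 89.708, 0.001, 72.042, -1.146], 'dq': [0.07, 0.005, 0.008, -0.012, -0.099, 0.042], 'tau': [0.001, -41.553, -23.416, 0.0, 0.008, -0.0], 'eef_pos': [0.228, -0.527, 0.197], 'ee_rot': [-90.1, 0.003, -156.635], 'wrist_force': [-0.152, -0.375, 0.539], 'moment': [-0.008, 0.018, 0.007], 'grip_width': 0.085} 0.0187
scene 349.73132298863055 258.65565415943036 185.78235026857666 [[-0.731, 0.682, 0.019], [0.41, 0.461, -0.787], [-0.546, -0.567, -0.617]] [0.499, -0.197, 1.02]
stop_face [([229.7, 326.3], 0.56)]
gate_push [([159.2, 276.9], 0.68)]
jig [([204.6, 265.0], 0.76)]
block_a [([189.6, 247.8], 0.95), ([252.8, 164.4], 0.94), ([211.3, 281.7], 0.93), ([159.0, 167.3], 0.85), ([168.4, 330.7], 0.75), ([198.9, 262.2], 0.74), ([154.0, 256.7], 0.71), ([178.9, 229.6], 0.58)]
jar [([282.5, 273.1], 0.78)]
screwdriver [([214.1, 359.0], 0.57)]
tin [([221.3, 208.2], 0.93)]
top 432.3642451106179 256.73772933240167 194.19175657491456 [[0.022, -1.0, -0.012], [-0.991, -0.021, -0.133], [0.133, 0.014, -0.991]] [-0.054, 0.627, 0.99]
stop_face [([198.9, 198.8], 0.83)]
gate_push [([229.6, 284.5], 0.54)]
jig [([195.8, 255.7], 0.66)]
block_a [([112.9, 271.7], 0.94), ([279.4, 252.0], 0.8), ([176.3, 364.6], 0.77), ([196.6, 276.9], 0.76), ([248.1, 321.0], 0.75), ([195.0, 240.9], 0.74), ([195.9, 260.3], 0.65), ([196.4, 300.7], 0.53)]
jar [([147.6, 201.4], 0.75)]
screwdriver [([244.9, 199.3], 0.65)]
tin [([154.9, 275.4], 0.73), ([195.6, 241.8], 0.41)]
```

View pics/top0.png

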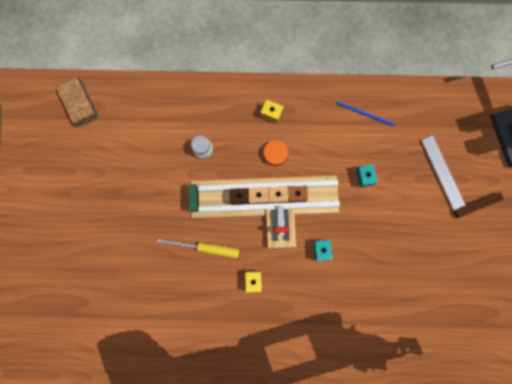

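View pics/scene0.png

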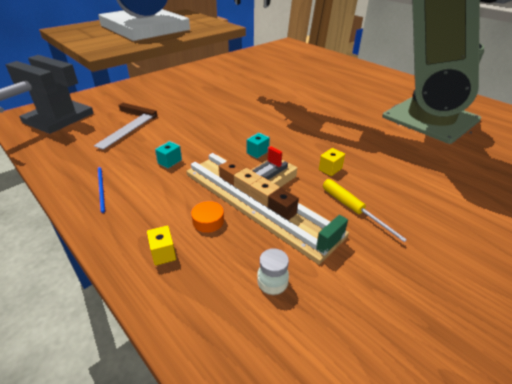

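```bash
cat > h.py <<'E'
import numpy as np,cv2
from workcell import bot
def ray(p,px,z):
    R=np.array(p["R"]);t=np.array(p["t"]);c=-R.T@t
    d=R.T@np.array([(px[1]-p["cx"])/p["fx"],(px[0]-p["cy"])/p["fy"],1])
    return c+d*(z-c[2])/d[2]
def proj(p,X):
    c=np.array(p["R"])@X+np.array(p["t"])
    return [p["fy"]*c[1]/c[2]+p["cy"],p["fx"]*c[0]/c[2]+p["cx"]]
E
python3 - <<'E'
from h import *
H=dict(stop_face=.032,gate_push=.056,jig=0,block_a=.012,jar=0,screwdriver=.015,tin=0)
for n in("top","scene"):
    p=bot.get_image(n)
    for t in H:
        for d in bot.pinpoint(p,t): print(n,t,np.round(ray(p,d["pixel"],H[t]),3),np.round(d["pixel"]),round(d["confidence"],2))
E
```

```text
top stop_face [0.622 0.098 0.032] [196. 199.] 0.87
top gate_push [ 0.547 -0.099  0.056] [228. 281.] 0.64
top jig [ 0.632 -0.031  0.   ] [195. 253.] 0.57
top block_a [ 0.634 -0.039  0.012] [193. 256.] 0.83
top block_a [ 0.63  -0.088  0.012] [196. 276.] 0.74
top block_a [ 0.835 -0.069  0.012] [114. 270.] 0.7
top block_a [ 0.68  -0.304  0.012] [177. 364.] 0.67
top block_a [ 0.42  -0.034  0.012] [282. 252.] 0.64
top block_a [ 0.501 -0.195  0.012] [249. 320.] 0.61
top block_a [0.632 0.003 0.012] [194. 239.] 0.6
top block_a [ 0.635 -0.146  0.012] [194. 300.] 0.51
top jar [0.744 0.095 0.   ] [150. 204.] 0.55
top screwdriver [0.499 0.091 0.015] [248. 201.] 0.73
top tin [ 0.727 -0.078  0.   ] [158. 273.] 0.61
scene stop_face [0.61  0.097 0.032] [227. 327.] 0.79
scene gate_push [ 0.543 -0.101  0.056] [155. 274.] 0.9
scene jig [ 0.623 -0.043  0.   ] [205. 266.] 0.85
scene block_a [ 0.636 -0.144  0.012] [180. 229.] 0.97
scene block_a [ 0.625 -0.097  0.012] [188. 247.] 0.95
scene block_a [ 0.442 -0.03   0.012] [169. 328.] 0.95
scene block_a [ 0.517 -0.181  0.012] [153. 258.] 0.81
scene block_a [ 0.624 -0.042  0.012] [201. 266.] 0.72
scene block_a [ 0.845 -0.056  0.012] [254. 165.] 0.68
scene block_a [0.626 0.003 0.012] [213. 281.] 0.67
scene block_a [ 0.691 -0.292  0.012] [161. 169.] 0.66
scene jar [0.745 0.099 0.   ] [283. 273.] 0.98
scene screwdriver [0.519 0.111 0.015] [215. 362.] 0.87
scene tin [ 0.734 -0.085  0.   ] [220. 208.] 0.72
scene tin [ 0.629 -0.04  -0.   ] [207. 264.] 0.3
```

The top view shows the jig running from the green stop at (197,193) to its open end at (195,338). Four wood-toned blocks sit in the channel at columns 239, 259, 278 and 298. The red paddle is at (229,282), the tin at (153,275), the jar at (147,202) and the screwdriver at (248,200). The look-alikes are all outside the channel: yellow at (110,272) and (282,253), turquoise at (175,367) and (250,323). The four wooden blocks in the channel are therefore the ones meant. Next I fit the jig pose and make one enlarged crop.

```bash
python3 - <<'E'
from h import *
P={n:bot.get_image(n) for n in("top","scene")}
for n,p in P.items():
    hsv=cv2.cvtColor(p["frame"],cv2.COLOR_BGR2HSV)
    m=((hsv[...,1]<60)&(hsv[...,2]>170))
    pts=[]
    for r,c in np.argwhere(m):
        X=ray(p,(r,c),.024)
        if .56<X[0]<.70 and -.26<X[1]<.13: pts.append(X[:2])
    pts=np.array(pts)
    for lo,hi,nm in((.585,.62,"near"),(.635,.67,"far")):
        s=pts[(pts[:,0]>lo)&(pts[:,0]<hi)]
        if len(s)<20: print(n,nm,len(s));continue
        f=np.polyfit(s[:,1],s[:,0],1)
        for _ in range(4): s=s[abs(s[:,0]-np.polyval(f,s[:,1]))<.007];f=np.polyfit(s[:,1],s[:,0],1)
        print(n,nm,len(s),"slope deg",np.degrees(np.arctan(f[0])),"x at y=-.2,-.1,0,.1",np.round(np.polyval(f,[-.2,-.1,0,.1]),4),"y",s[:,1].min(),s[:,1].max())
    # red paddle, green stop
    for nm,lo,hi,z in(("red",(0,150,90),(8,255,255),.074),("green",(60,80,20),(90,255,160),.054)):
        mm=cv2.inRange(hsv,lo,hi);mm[:130]=0
        k,l,st,ce=cv2.connectedComponentsWithStats(mm)
        for i in range(1,k):
            if 25<st[i,4]<1500: print(n,nm,st[i],np.round(ray(p,ce[i][::-1],z),3))
a=cv2.resize(P["top"]["frame"][160:260,170:350],None,fx=4,fy=4,interpolation=2)
b=cv2.resize(P["scene"]["frame"][130:260,170:360],(720,492),interpolation=2)[:,:]
cv2.imwrite("pics/top1.png",a);cv2.imwrite("pics/sc1.png",b)
E
```

```text
top near 792 slope deg -3.375806118848082 x at y=-.2,-.1,0,.1 [0.6091 0.6032 0.5973 0.5914] y -0.2395739129582713 0.09872259284844415
top far 685 slope deg -3.401602296215283 x at y=-.2,-.1,0,.1 [0.6624 0.6564 0.6505 0.6446] y -0.23487086848134078 0.10089317381500662
top red [274 227  16   5  65] [ 0.544 -0.1    0.074]
top green [357 165  20  21 112] [ 0.673 -0.29   0.054]
top green [364 170   9   9  45] [ 0.679 -0.303  0.054]
top green [189 186   9  25 196] [0.615 0.11  0.054]
top green [314 241  11  19  57] [ 0.503 -0.182  0.054]
top green [320 247   8   7  37] [ 0.499 -0.198  0.054]
scene near 259 slope deg -3.551497120532737 x at y=-.2,-.1,0,.1 [0.6117 0.6055 0.5992 0.593 ] y -0.23792901386277043 0.08751076293211515
scene far 767 slope deg -3.3872052182346395 x at y=-.2,-.1,0,.1 [0.6633 0.6573 0.6514 0.6455] y -0.23476969938637104 0.10370144916990712
scene red [267 146  15  21 241] [ 0.565 -0.082  0.074]
scene green [247 137  22  21 299] [ 0.548 -0.151  0.054]
scene green [156 146  25  22 348] [ 0.714 -0.246  0.054]
scene green [317 216  30  36 597] [0.636 0.122 0.054]
```

View pics/top1.png

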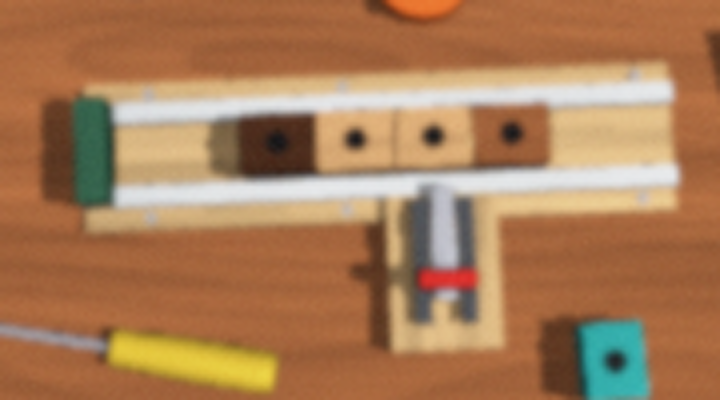

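The crop shows four wood blocks butted together at crop columns 240–550. The gate bar and red paddle at (278,448) are open, and the stop is at the left. The jig y axis is at +3.4° from world y, and the centre line is x ≈ .6247 − .059·y. Now I move behind the row.

```bash
python3 -m pendant '[[255,[-48,0,-13],0],[255,[-96,0,-26],0],[255,[-144,0,-38],0],[255,[-192,0,-51],0],[255,[-240,0,-64],0]]'
python3 -m pendant '[[255,[-48,0,-13],0],[255,[-96,0,-26],0],[255,[-144,0,-38],0],[255,[-192,0,-51],0],[255,[-240,0,-64],0]]'
python3 -m pendant '[[255,[-24,0,-6],0.14],[255,[-24,20,-6],0.28],[255,[-24,50,-6],0.349],[255,[-24,80,-6],0.349],[255,[-24,80,-6],0.349]]'
```

```text
time: 2.2
eef_pos: [0.4243, -0.3726, 0.1977]
ee_rot: [-90.0, 0.0, -156.7]
wrist_force: [0.9, -0.2, 0.0]
grip_width: 0.0123
time: 2.7
eef_pos: [0.6194, -0.2185, 0.1976]
ee_rot: [-90.0, 0.0, -156.6]
wrist_force: [-0.0, -1.0, 0.5]
grip_width: -0.0003
time: 3.2
eef_pos: [0.6346, -0.2038, 0.1128]
ee_rot: [-90.2, -0.5, -176.6]
wrist_force: [-0.9, -0.1, -0.0]
grip_width: -0.0
```

```bash
python3 -m pendant '[[255,[-2,20,0],0],[255,[-2,45,0],0],[255,[-2,45,0],0],[255,[-2,45,0],0]]'
python3 - <<'E'
from h import *
P={n:bot.get_image(n) for n in("top","scene")}
a=cv2.resize(P["top"]["frame"][140:260,170:370],(800,480),interpolation=2)
b=cv2.resize(P["scene"]["frame"][80:260,150:360],(700,600),interpolation=2)
cv2.imwrite("pics/top2.png",a);cv2.imwrite("pics/sc2.png",b);print(bot.get_obs()["eef_pos"])
E
```

```text
time: 3.6
eef_pos: [0.6402, -0.2052, 0.0739]
ee_rot: [-90.0, 0.1, -176.6]
wrist_force: [-0.6, -0.1, 0.5]
grip_width: -0.0001
[ 0.64089254 -0.20539791  0.07479433]
```

View pics/sc2.png

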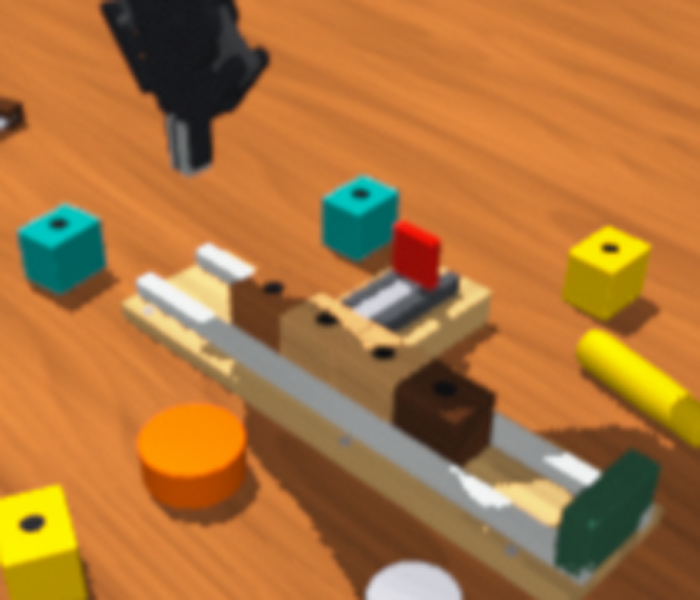

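The gripper is upright behind the row, and the row is intact with a gap to the stop. Fingertips are at crop (190,165). I correct x by 4 mm, descend, then start pushing.

```bash
python3 -m pendant '[[255,[4,20,0],0],[255,[4,40,0],0],[255,[4,48,0],0],[255,[4,48,0],0],[255,[4,48,0],0]]'
python3 -m pendant '[[255,[0,0,-4],0],[255,[0,0,-8],0],[255,[0,0,-11],0],[255,[0,0,-14],0],[255,[0,0,-17],0]]'
python3 -m pendant '[[255,[0,0,-3],0],[255,[0,0,-6],0],[255,[0,0,-9],0],[255,[0,0,-12],0],[255,[0,0,-15],0]]'
python3 -m pendant '[[255,[0,0,-3],0],[255,[0,0,-6],0],[255,[0,0,-9],0],[255,[0,0,-12],0],[255,[0,0,-15],0]]'
```

```text
time: 4.2
eef_pos: [0.6366, -0.2054, 0.0259]
ee_rot: [-89.9, 0.1, -176.6]
wrist_force: [-0.4, 0.2, 0.3]
grip_width: 0.0001
time: 4.7
eef_pos: [0.6346, -0.1878, 0.0247]
ee_rot: [-90.0, 0.0, -176.6]
wrist_force: [-0.6, -0.1, 0.2]
grip_width: 0.0001
time: 5.2
eef_pos: [0.6337, -0.1729, 0.0245]
ee_rot: [-90.0, 0.0, -176.6]
wrist_force: [0.1, -0.8, -0.1]
grip_width: 0.0001
time: 5.7
eef_pos: [0.6328, -0.1579, 0.0245]
ee_rot: [-90.0, 0.0, -176.6]
wrist_force: [-0.6, 1.3, -0.0]
grip_width: 0.0001
```

```bash
python3 -m pendant '[[255,[0,0,-3],0],[255,[0,0,-6],0],[255,[0,0,-9],0],[255,[0,0,-12],0],[255,[0,0,-15],0]]'
python3 - <<'E'
from h import *
P={n:bot.get_image(n) for n in("top","scene")}
b=cv2.resize(P["scene"]["frame"][100:260,180:360],(675,600),interpolation=2)
cv2.imwrite("pics/sc3.png",b)
E
```

```text
time: 6.2
eef_pos: [0.6319, -0.143, 0.0245]
ee_rot: [-90.0, 0.0, -176.6]
wrist_force: [0.3, -0.1, -0.0]
grip_width: -0.0001
```

View pics/sc3.png

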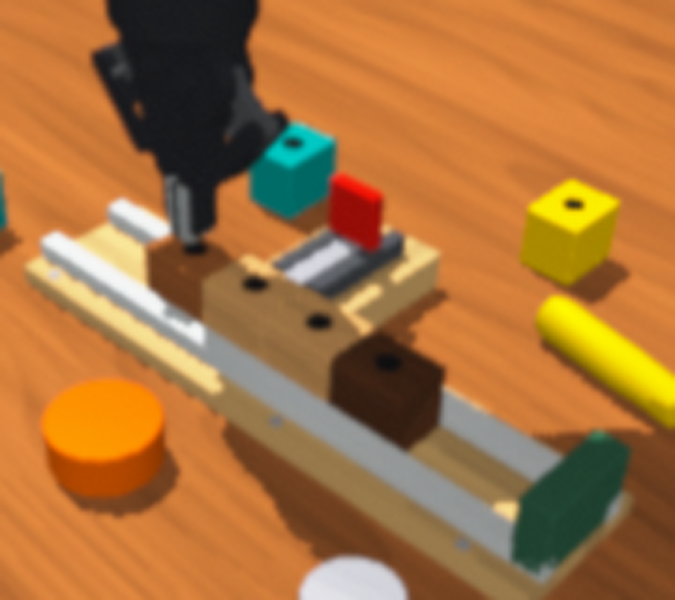

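The fingertips meet the rear face of the last block, near crop (195,240), and the row is intact. I check numerically how far it has moved.

```bash
python3 - <<'E'
from h import *
for n in("scene","top"):
    p=bot.get_image(n)
    for d in bot.pinpoint(p,"block_a"):
        X=ray(p,d["pixel"],.012)
        if .59<X[0]<.66: print(n,np.round(X,3),np.round(d["pixel"]),round(d["confidence"],2))
E
```

```text
scene [ 0.635 -0.048  0.012] [202. 260.] 0.91
scene [ 0.636 -0.139  0.012] [181. 230.] 0.76
scene [ 0.621 -0.004  0.012] [210. 281.] 0.65
scene [ 0.628 -0.092  0.012] [190. 248.] 0.57
top [ 0.639 -0.047  0.012] [191. 259.] 0.9
top [0.632 0.002 0.012] [194. 239.] 0.73
top [ 0.63  -0.095  0.012] [195. 279.] 0.58
top [ 0.638 -0.137  0.012] [193. 296.] 0.39
```

```bash
python3 -m pendant '[[255,[0,0,-3],0],[255,[0,0,-6],0],[255,[0,0,-9],0],[255,[0,0,-12],0],[255,[0,0,-15],0]]'
python3 -m pendant '[[255,[-1,0,-3],0],[255,[-1,0,-6],0],[255,[-1,0,-9],0],[255,[-1,0,-12],0],[255,[-1,0,-15],0]]'
```

```text
time: 7.0
eef_pos: [0.631, -0.1279, 0.0245]
ee_rot: [-90.0, 0.0, -176.6]
wrist_force: [-1.1, 0.3, -0.5]
grip_width: 0.0001
time: 7.5
eef_pos: [0.6311, -0.113, 0.0245]
ee_rot: [-90.0, 0.0, -176.6]
wrist_force: [0.9, 0.1, 0.5]
grip_width: 0.0
```

```bash
python3 - <<'E'
from h import *
P={n:bot.get_image(n) for n in("top","scene")}
for n,p in P.items():
    for d in bot.pinpoint(p,"block_a"):
        X=ray(p,d["pixel"],.012)
        if .59<X[0]<.66: print(n,np.round(X,3),np.round(d["pixel"]),round(d["confidence"],2))
    print(n,"tcp px",proj(p,bot.get_obs()["eef_pos"]))
a=cv2.resize(P["top"]["frame"][150:260,170:350],(480,293),interpolation=2)
b=cv2.resize(P["scene"]["frame"][100:260,180:360],(675,600),interpolation=2)
b[:0]=0
cv2.imwrite("pics/sc4.png",b)
E
```

```text
top [ 0.632 -0.041  0.012] [194. 257.] 0.68
top [ 0.634 -0.144  0.012] [194. 299.] 0.61
top [0.626 0.002 0.012] [196. 240.] 0.6
top [ 0.63  -0.089  0.012] [195. 276.] 0.56
top tcp px [np.float64(194.40689880409033), np.float64(286.6846082984933)]
scene [ 0.624 -0.045  0.012] [200. 265.] 0.97
scene [ 0.632 -0.091  0.012] [191. 247.] 0.65
scene [0.628 0.005 0.012] [214. 282.] 0.64
scene [ 0.643 -0.133  0.012] [184. 230.] 0.55
scene tcp px [np.float64(181.21921125487196), np.float64(239.80532878714857)]
```

View pics/sc4.png

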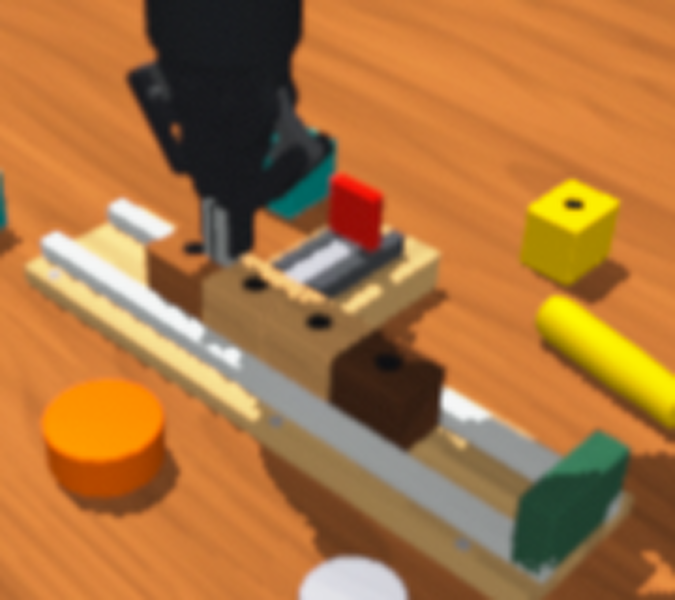

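```bash
python3 - <<'E'
from h import *
P={n:bot.get_image(n) for n in("top","scene")}
s=P["scene"]
print("sc2 tcp",proj(s,np.array([.6409,-.2054,.0748])),"seen ~(131,207)")
for x in(.631,):
  for z in(.0245,.04,.052,.06): print(z,proj(s,np.array([x,-.113,z])),"seen tip ~(170,240)")
a=cv2.resize(P["top"]["frame"][140:260,170:350],(800,533),interpolation=2)
for z,c in((.0245,(255,0,0)),(.052,(255,0,255))):
    r,q=proj(P["top"],np.array([.631,-.113,z]));print("top",z,r,q)
cv2.imwrite("pics/top4.png",a)
E
```

```text
sc2 tcp [np.float64(144.44751115516402), np.float64(207.60258542353188)] seen ~(131,207)
0.0245 [np.float64(181.2350127093321), np.float64(239.92345875017287)] seen tip ~(170,240)
0.04 [np.float64(175.2095386308089), np.float64(239.81694723942132)] seen tip ~(170,240)
0.052 [np.float64(170.43289075665297), np.float64(239.73251106481092)] seen tip ~(170,240)
0.06 [np.float64(167.19258213779938), np.float64(239.67523255663082)] seen tip ~(170,240)
top 0.0245 194.4660667106983 286.6825800951854
top 0.052 192.91915934399594 287.34685245674183
```

View pics/top4.png

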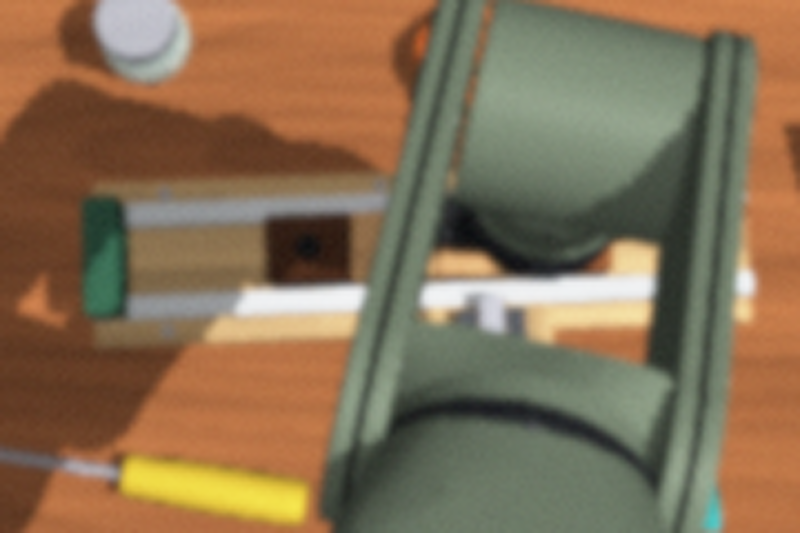

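```bash
python3 - <<'E'
from h import *
P={n:bot.get_image(n) for n in("top","scene")}
s,t=P["scene"],P["top"]
print("base in scene",proj(s,np.zeros(3)))
for z in(.1,.2,.25,.3,.35,.4): print(z,"top",np.round(proj(t,np.array([.631,-.113,z]))),"scene",np.round(proj(s,np.array([.631,-.113,z]))))
# hypotheses for sc2 tip at pixel (131,207): ray at heights
for z in(.0748,.09,.1,.11): print(z,ray(s,(131,207),z),ray(s,(170,240),z-.05))
o=bot.get_obs();print(o["joints"],o["eef_pos"])
cv2.imwrite("pics/sc5.png",cv2.resize(s["frame"][0:200,180:440],(780,600),interpolation=2))
E
```

```text
base in scene [np.float64(118.33878499572504), np.float64(429.73575855956904)]
0.1 top [190. 289.] scene [150. 239.]
0.2 top [183. 292.] scene [102. 239.]
0.25 top [179. 293.] scene [ 74. 238.]
0.3 top [174. 295.] scene [ 43. 237.]
0.35 top [169. 298.] scene [  9. 237.]
0.4 top [163. 300.] scene [-30. 236.]
0.0748 [ 0.60750578 -0.25281735  0.0748    ] [ 0.60507755 -0.14296858  0.0248    ]
0.09 [ 0.62288059 -0.23013672  0.09      ] [ 0.61878903 -0.12666035  0.04      ]
0.1 [ 0.6329956  -0.21521525  0.1       ] [ 0.62780975 -0.11593125  0.05      ]
0.11 [ 0.6431106  -0.20029378  0.11      ] [ 0.63683046 -0.10520215  0.06      ]
[-1.12061116e+01  3.23794869e+01  9.32582585e+01 -8.33368598e-03
  5.43525033e+01  7.54403884e+01] [ 0.63120525 -0.11337089  0.02453771]
```

View pics/sc5.png

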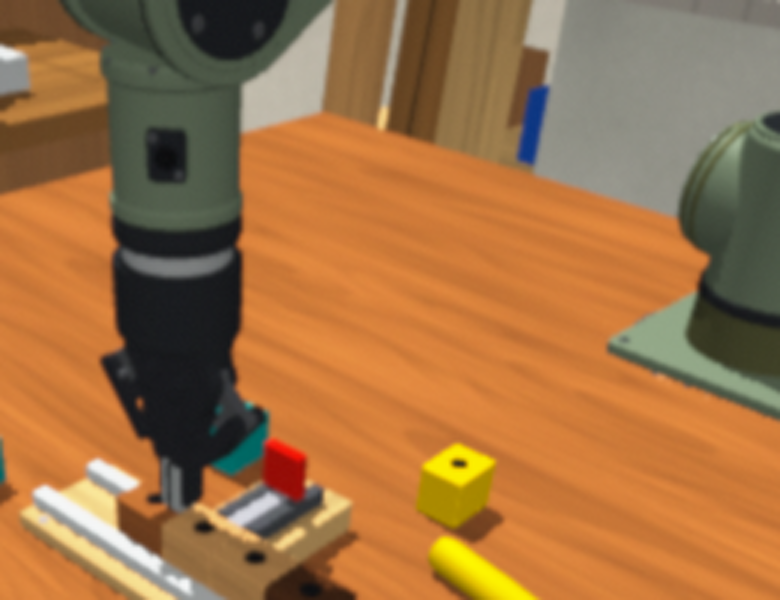

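The visible fingertips sit about 28 mm higher than the reported TCP in both views: sc2 showed row 131 against a projected 144, and the latest shows 170 against 181. The x and y agree. So the tips have been gliding just over the block tops with no force, and the row has not moved. I go up and back behind the row, then lower carefully while watching the force.

```bash
python3 -m pendant '[[255,[0,-20,0],0],[255,[0,-40,0],0],[255,[0,-40,40],0],[255,[0,-40,80],0],[255,[0,-40,98],0]]'
python3 -m pendant '[[255,[0,0,0],0],[255,[0,20,0],0],[255,[0,35,0],0],[255,[0,40,0],0],[255,[0,40,0],0]]'
python3 - <<'E'
from h import *
s=bot.get_image("scene");e=np.array(bot.get_obs()["eef_pos"])
print(e,.6247-.0592*e[1]);f=s["frame"].copy()
for dz in(0,.028):
    r,c=proj(s,e+[0,0,dz]);cv2.circle(f,(int(round(c))-12,int(round(r))),1,(255,0,255),-1);print(r,c)
cv2.imwrite("pics/sc6.png",cv2.resize(f[90:210,170:310],(700,600),interpolation=2))
E
```

```text
time: 8.4
eef_pos: [0.6371, -0.2141, 0.0648]
ee_rot: [-89.9, 0.1, -176.7]
wrist_force: [0.5, 1.4, -0.0]
grip_width: 0.0001
time: 8.9
eef_pos: [0.6361, -0.2099, 0.0232]
ee_rot: [-90.1, -0.1, -176.6]
wrist_force: [0.2, 0.6, 0.2]
grip_width: -0.0
[ 0.63685849 -0.21022973  0.02417883] 0.6371455997803233
162.55553677693297 209.39286773139006
151.88330738097756 208.5177922316227
```

View pics/sc6.png

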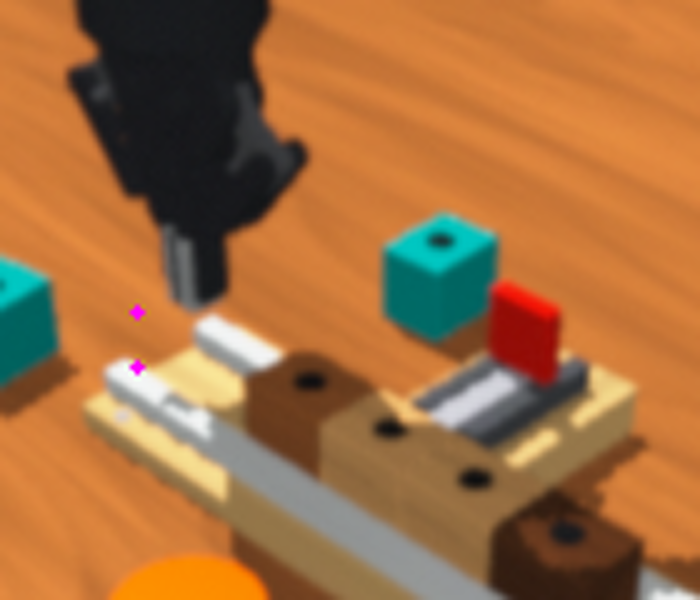

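The tip's lower end at crop (195,308) matches the upper dot (+28 mm), so the offset is confirmed. I lower 24 mm behind the row, to about 29 mm actual.

```bash
python3 -m pendant '[[255,[0,10,0],0],[255,[0,18,0],0],[255,[0,22,0],0],[255,[0,24,0],0],[255,[0,24,0],0]]'
python3 -m pendant '[[255,[0,0,-5],0],[255,[0,0,-10],0],[255,[0,0,-14],0],[255,[0,0,-18],0],[255,[0,0,-21],0]]'
python3 -m pendant '[[255,[0,0,-3],0],[255,[0,0,-6],0],[255,[0,0,-9],0],[255,[0,0,-12],0],[255,[0,0,-15],0]]'
python3 -m pendant '[[255,[0,0,-3],0],[255,[0,0,-6],0],[255,[0,0,-9],0],[255,[0,0,-12],0],[255,[0,0,-15],0]]'
python3 - <<'E'
from h import *
P={n:bot.get_image(n) for n in("top","scene")}
for n,p in P.items():
    for d in bot.pinpoint(p,"block_a"):
        X=ray(p,d["pixel"],.012)
        if .59<X[0]<.66: print(n,np.round(X,3),np.round(d["pixel"]),round(d["confidence"],2))
s=P["scene"]["frame"];cv2.imwrite("pics/sc7.png",cv2.resize(s[90:250,180:360],(675,600),interpolation=2))
E
```

```text
time: 9.45
eef_pos: [0.6368, -0.211, 0.0001]
ee_rot: [-90.0, -0.0, -176.6]
wrist_force: [-0.0, -0.5, 0.2]
grip_width: 0.0004
time: 9.95
eef_pos: [0.6358, -0.1895, 0.0007]
ee_rot: [-90.0, 0.0, -176.6]
wrist_force: [-0.7, 0.6, 0.0]
grip_width: -0.0004
time: 10.45
eef_pos: [0.6348, -0.1749, 0.0005]
ee_rot: [-90.0, -0.0, -176.6]
wrist_force: [-0.3, -0.8, -0.0]
grip_width: -0.0002
time: 10.95
eef_pos: [0.634, -0.16, 0.0005]
ee_rot: [-90.0, 0.0, -176.6]
wrist_force: [-0.2, -1.1, 1.2]
grip_width: 0.0001
top [ 0.629 -0.075  0.012] [196. 271.] 0.79
top [ 0.632 -0.132  0.012] [195. 294.] 0.63
top [ 0.631 -0.032  0.012] [194. 253.] 0.59
top [0.626 0.009 0.012] [196. 237.] 0.53
scene [ 0.646 -0.022  0.012] [211. 265.] 0.75
scene [ 0.627 -0.034  0.012] [204. 268.] 0.71
scene [ 0.626 -0.077  0.012] [193. 254.] 0.71
scene [ 0.637 -0.128  0.012] [184. 234.] 0.68
scene [0.626 0.012 0.012] [215. 285.] 0.56
```

View pics/sc7.png

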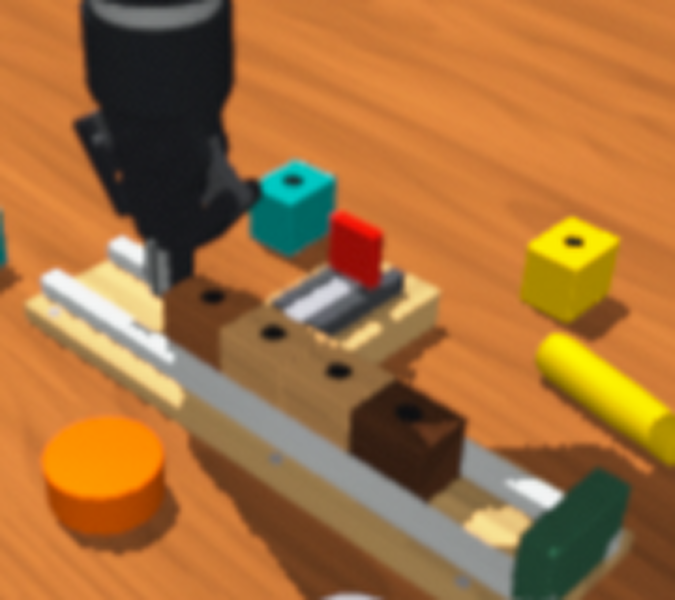

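The fingers now push the last block and the row has advanced about 10 mm as one train (block hole at (297,213), stop at (510,570)). I continue.

```bash
python3 -m pendant '[[255,[0,0,-3],0],[255,[0,0,-6],0],[255,[0,0,-9],0],[255,[0,0,-12],0],[255,[0,0,-15],0]]'
python3 -m pendant '[[255,[0,0,-3],0],[255,[0,0,-6],0],[255,[0,0,-9],0],[255,[0,0,-12],0],[255,[0,0,-15],0]]'
python3 -m pendant '[[255,[0,0,-3],0],[255,[0,0,-6],0],[255,[0,0,-9],0],[255,[0,0,-12],0],[255,[0,0,-15],0]]'
python3 -m pendant '[[255,[0,0,-2],0],[255,[0,0,-4],0],[255,[0,0,-6],0],[255,[0,0,-8],0]]'
```

```text
time: 11.65
eef_pos: [0.633, -0.1449, 0.0005]
ee_rot: [-90.0, 0.0, -176.6]
wrist_force: [-0.0, -2.2, 0.4]
grip_width: 0.0001
time: 12.15
eef_pos: [0.6322, -0.1299, 0.0005]
ee_rot: [-90.0, 0.0, -176.6]
wrist_force: [0.6, -1.7, -0.4]
grip_width: -0.0
time: 12.65
eef_pos: [0.6313, -0.1149, 0.0005]
ee_rot: [-90.0, 0.0, -176.6]
wrist_force: [0.3, -1.4, 0.5]
grip_width: -0.0001
time: 13.05
eef_pos: [0.6308, -0.1071, 0.0005]
ee_rot: [-90.0, -0.0, -176.6]
wrist_force: [0.6, -0.8, 0.3]
grip_width: 0.0001
```

```bash
python3 -m pendant '[[255,[0,0,-1.5],0],[255,[0,0,-3],0],[255,[0,0,-4.5],0],[255,[0,0,-6],0]]'
python3 -m pendant '[[255,[0,0,-1],0],[255,[0,0,-2],0],[255,[0,0,-3],0]]'
```

```text
time: 13.45
eef_pos: [0.6305, -0.1011, 0.0005]
ee_rot: [-90.0, 0.0, -176.6]
wrist_force: [-0.6, -1.4, -0.3]
grip_width: 0.0002
time: 13.75
eef_pos: [0.6303, -0.0981, 0.0005]
ee_rot: [-90.0, -0.0, -176.6]
wrist_force: [-0.6, -0.7, -0.2]
grip_width: -0.0
```

```bash
python3 -m pendant '[[255,[0,0,-1],0],[255,[0,0,-2],0]]'
python3 -m pendant '[[255,[0,0,-1],0],[255,[0,0,-2],0]]'
python3 -m pendant '[[255,[0,0,-1],0],[255,[0,0,-1],0]]'
```

```text
time: 13.95
eef_pos: [0.6302, -0.0962, 0.0005]
ee_rot: [-90.0, 0.0, -176.6]
wrist_force: [-0.5, -1.0, 0.3]
grip_width: -0.0003
time: 14.15
eef_pos: [0.6306, -0.0957, 0.0007]
ee_rot: [-89.8, 0.1, -176.6]
wrist_force: [1.4, -8.1, -0.0]
grip_width: -0.0001
time: 14.35
eef_pos: [0.631, -0.0956, 0.001]
ee_rot: [-89.8, 0.1, -176.6]
wrist_force: [1.3, -8.3, -0.4]
grip_width: 0.0003
```

Wrist force rises to 8 N with TCP y stationary at −.0957 (−.097 predicted), so the row is tight against the stop. I retract straight back, then up, then over to the paddle's outer side.

```bash
python3 -m pendant '[[255,[0,0,2],0],[255,[0,0,10],0],[255,[0,0,30],0],[255,[0,-30,30],0],[255,[0,-75,30],0]]'
python3 -m pendant '[[255,[0,-30,0],0],[255,[30,-30,-5],0],[255,[75,-30,-20],0],[255,[115,-30,-28],0],[255,[115,-30,-28],0]]'
python3 - <<'E'
from h import *
O=np.array([.6271,-.0407]);ax=np.array([.998,.059]);ay=np.array([-.059,.998])
P={n:bot.get_image(n) for n in("top","scene")}
for n,p in P.items():
  for t,z in(("block_a",.012),("gate_push",.056),("stop_face",.032)):
    for d in bot.pinpoint(p,t):
        X=ray(p,d["pixel"],z)
        if t!="block_a" or .59<X[0]<.66: q=X[:2]-O;print(n,t,np.round(X,3),"jig",np.round([q@ax,q@ay],3),round(d["confidence"],2))
q=np.array(bot.get_obs()["eef_pos"][:2])-O;print("tcp jig",q@ax,q@ay,bot.get_obs()["eef_pos"])
a=P["scene"]["frame"][60:260,190:370]
cv2.imwrite("pics/sc8.png",cv2.resize(a,(540,600),interpolation=2))
E
```

```text
time: 14.85
eef_pos: [0.6292, -0.123, 0.0731]
ee_rot: [-90.2, -0.4, -176.7]
wrist_force: [0.9, -0.3, 0.2]
grip_width: -0.0001
time: 15.35
eef_pos: [0.5084, -0.1004, 0.1048]
ee_rot: [-90.2, -0.4, -176.6]
wrist_force: [1.2, -0.4, -0.8]
grip_width: 0.0001
top block_a [0.625 0.072 0.012] jig [0.004 0.113] 0.74
top block_a [ 0.628 -0.036  0.012] jig [0.001 0.004] 0.69
top block_a [ 0.619 -0.012  0.012] jig [-0.006  0.029] 0.66
top block_a [0.636 0.032 0.012] jig [0.013 0.072] 0.6
top block_a [ 0.637 -0.065  0.012] jig [ 0.009 -0.025] 0.6
top stop_face [0.622 0.1   0.032] jig [0.003 0.141] 0.64
top stop_face [ 0.719 -0.089  0.032] jig [ 0.089 -0.054] 0.27
scene block_a [ 0.62  -0.016  0.012] jig [-0.006  0.025] 0.96
scene block_a [0.624 0.038 0.012] jig [0.001 0.079] 0.9
scene block_a [0.618 0.076 0.012] jig [-0.002  0.117] 0.89
scene block_a [ 0.633 -0.063  0.012] jig [ 0.005 -0.022] 0.83
scene gate_push [ 0.552 -0.093  0.056] jig [-0.079 -0.048] 0.6
scene stop_face [0.611 0.097 0.032] jig [-0.008  0.138] 0.69
tcp jig -0.11421722836888978 -0.054782913975335454 [ 0.51628633 -0.10214381  0.10534724]
```

View pics/sc8.png

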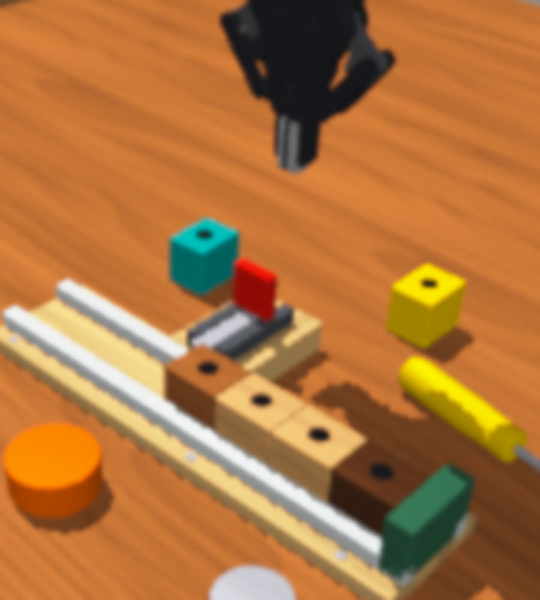

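The four blocks are home against the stop, with centres at jig y ≈ .117, .072, .025 and −.022. The gate is still open, and the tool is on the paddle's outer side (jig x −114, y −55). I lower it and start pushing.

```bash
python3 -m pendant '[[255,[0,35,2],0],[255,[0,65,2],0],[255,[0,80,2],0],[255,[0,88,2],0],[255,[0,88,2],0]]'
python3 -m pendant '[[255,[-5,0,0],0],[255,[-10,0,0],0],[255,[-14,0,0],0],[255,[-17,0,0],0],[255,[-20,0,0],0]]'
python3 -m pendant '[[255,[-3,0,0],0],[255,[-6,0,0],0],[255,[-9,0,0],0],[255,[-12,0,0],0],[255,[-15,0,0],0]]'
```

```text
time: 16.25
eef_pos: [0.5152, -0.1039, 0.0165]
ee_rot: [-90.0, -0.1, -176.6]
wrist_force: [0.1, -0.4, -0.2]
grip_width: 0.0003
time: 16.75
eef_pos: [0.5353, -0.1028, 0.0178]
ee_rot: [-90.0, -0.0, -176.6]
wrist_force: [-2.1, 0.3, 0.5]
grip_width: 0.0
time: 17.25
eef_pos: [0.5505, -0.1018, 0.0175]
ee_rot: [-90.0, -0.0, -176.6]
wrist_force: [-2.2, 0.9, 1.9]
grip_width: -0.0001
```

```bash
python3 -m pendant '[[255,[-4,0,0],0],[255,[-8,0,0],0],[255,[-12,0,0],0],[255,[-16,0,0],0],[255,[-20,0,0],0]]'
python3 -m pendant '[[255,[-2,0,0],0],[255,[-4,0,0],0],[255,[-6,0,0],0]]'
python3 -m pendant '[[255,[-1.5,0,0],0],[255,[-3,0,0],0]]'
```

```text
time: 17.75
eef_pos: [0.5706, -0.1006, 0.0174]
ee_rot: [-90.0, -0.0, -176.6]
wrist_force: [-1.1, 1.5, 0.4]
grip_width: 0.0002
time: 18.05
eef_pos: [0.5735, -0.1005, 0.0174]
ee_rot: [-90.0, -0.4, -176.6]
wrist_force: [-11.5, -1.4, 8.0]
grip_width: 0.0001
time: 18.25
eef_pos: [0.5732, -0.1004, 0.0174]
ee_rot: [-90.0, -0.7, -176.6]
wrist_force: [-17.3, -1.3, 13.4]
grip_width: -0.0003
```

Force rises and motion stops at x .5735. I back off and measure the gate.

```bash
python3 -m pendant '[[255,[4,0,0],0],[255,[15,0,0],0],[255,[50,0,0],0],[255,[50,-40,0],0],[255,[60,-90,0],0]]'
python3 -m pendant '[[255,[30,-30,0],0],[255,[70,-60,0],0],[255,[100,-80,0],0],[255,[100,-80,0],0]]'
python3 - <<'E'
from h import *
O=np.array([.6271,-.0407]);ax=np.array([.998,.059]);ay=np.array([-.059,.998])
P={n:bot.get_image(n) for n in("top","scene")}
for n,p in P.items():
  for t,z in(("block_a",.012),("gate_push",.056),("jar",0),("tin",0),("screwdriver",.015)):
    for d in bot.pinpoint(p,t):
        X=ray(p,d["pixel"],z);q=X[:2]-O
        if t!="block_a" or .59<X[0]<.66: print(n,t,np.round(X[:2],3),"jig",np.round([q@ax,q@ay],3),round(d["confidence"],2))
# red paddle centroid before/after: fit jig x of paddle centre (z=.056)
b=cv2.imread("pics/scene0.png"),P["scene"]["frame"]
for f in b:
    m=cv2.inRange(cv2.cvtColor(f,cv2.COLOR_BGR2HSV),(0,170,90),(6,255,255))[:,240:320][135:200]
    r,c=np.argwhere(m).mean(0)+[135,240]
    X=ray(P["scene"],(r,c),.056);q=X[:2]-O;print("paddle px",r,c,"n",(m>0).sum(),"jig",q@ax,q@ay)
A=cv2.resize(P["top"]["frame"][150:250,175:345],(680,400),interpolation=2)[:300]
B=cv2.resize(P["scene"]["frame"][140:250,220:360],(382,300),interpolation=2)
B=cv2.resize(P["scene"]["frame"][135:210,210:310],(400,300),interpolation=2)
im=np.zeros((600,680,3),np.uint8);im[:300]=A;im[300:,:400]=B
cv2.imwrite("pics/fin.png",im)
E
```

```text
time: 18.75
eef_pos: [0.5173, -0.1035, 0.1051]
ee_rot: [-90.1, -0.3, -176.6]
wrist_force: [2.1, 0.1, 0.6]
grip_width: -0.0003
time: 19.15
eef_pos: [0.4184, -0.1101, 0.1895]
ee_rot: [-89.8, 0.3, -176.7]
wrist_force: [0.6, -0.1, -0.6]
grip_width: 0.0005
top block_a [0.622 0.078] jig [0.002 0.119] 0.64
top block_a [0.627 0.032] jig [0.004 0.073] 0.63
top block_a [ 0.621 -0.009] jig [-0.004  0.032] 0.6
top block_a [ 0.638 -0.064] jig [ 0.009 -0.024] 0.52
top gate_push [ 0.582 -0.101] jig [-0.049 -0.057] 0.76
top jar [0.747 0.093] jig [0.127 0.127] 0.71
top tin [ 0.721 -0.078] jig [ 0.091 -0.043] 0.55
top screwdriver [0.505 0.099] jig [-0.113  0.147] 0.86
top screwdriver [ 0.632 -0.017] jig [0.006 0.023] 0.25
scene block_a [0.625 0.08 ] jig [0.005 0.12 ] 0.91
scene block_a [ 0.637 -0.06 ] jig [ 0.009 -0.02 ] 0.86
scene block_a [ 0.625 -0.019] jig [-0.001  0.021] 0.8
scene block_a [0.627 0.032] jig [0.005 0.072] 0.71
scene gate_push [ 0.583 -0.093] jig [-0.047 -0.05 ] 0.77
scene jar [0.748 0.103] jig [0.129 0.137] 0.86
scene tin [ 0.737 -0.081] jig [ 0.108 -0.046] 0.71
scene screwdriver [0.524 0.099] jig [-0.095  0.146] 0.69
paddle px 155.78923766816143 274.3452914798206 n 223 jig -0.08593148778742918 -0.054891359866393104
paddle px 163.82905982905982 260.5769230769231 n 234 jig -0.04314177213820753 -0.05486361674987875
```

View pics/fin.png

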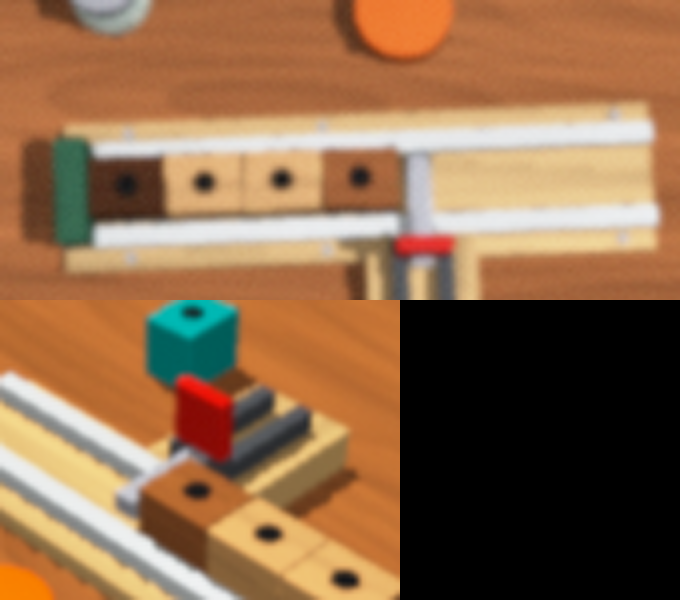

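The final view shows the row tight at the stop and the gate bar across the channel behind the last block, at crop (418,185). I check the gate's travel precisely from the unobstructed top view of the paddle, before and after.

```bash
python3 - <<'E'
from h import *
O=np.array([.6271,-.0407]);ax=np.array([.998,.059])
p=bot.get_image("top")
R=[]
for f in(cv2.imread("pics/top0.png"),p["frame"]):
    g=f[200:245,265:295].astype(float);w=np.clip(g[...,2]-1.6*g[...,1]-40,0,None)*(g[...,1]<70)
    rr,cc=np.indices(w.shape);r,c=(w*rr).sum()/w.sum()+200,(w*cc).sum()/w.sum()+265
    q=ray(p,(r,c),.072)[:2]-O;R.append(q@ax);print(r,c,w.sum(),q@ax)
print("travel",R[1]-R[0])
# bar tip profile along jig x at gate y: and the fence only beside it
for jy in(-.057,-.10):
    l=[]
    for jx in np.arange(0,.034,.002):
        X=np.r_[O+jx*ax+jy*np.array([-.059,.998]),.037 if jy==-.057 else .012]
        r,c=proj(p,X);l.append(cv2.getRectSubPix(p["frame"],(1,1),(c,r))[0,0].tolist())
    print(jy,l)
E
```

```text
229.26021379411335 281.32762239468934 4097.4 -0.08642061403264521
211.00297380761754 280.1537229783827 3497.1999999999994 -0.04441741025751102
travel 0.042003203775134196
-0.057 [[204, 198, 200], [203, 196, 198], [202, 195, 198], [202, 195, 197], [199, 193, 194], [192, 186, 187], [183, 176, 178], [176, 174, 174], [192, 189, 188], [213, 211, 208], [228, 226, 224], [234, 232, 231], [233, 232, 230], [226, 229, 230], [204, 220, 230], [176, 209, 230], [152, 199, 228]]
-0.1 [[141, 196, 228], [138, 193, 226], [135, 189, 224], [134, 187, 222], [136, 190, 224], [139, 193, 226], [141, 195, 228], [143, 197, 228], [144, 192, 223], [158, 190, 212], [185, 199, 210], [213, 215, 216], [229, 228, 227], [232, 231, 230], [230, 230, 229], [222, 226, 229], [205, 218, 229]]
```

Centroids give 42–43 mm against 46, but they are biased by perspective. I fit a projected paddle box in both views for an unbiased travel figure.

```bash
cat > fit.py <<'E'
from h import *
from scipy.optimize import minimize
O=np.array([.6271,-.0407]);ax=np.array([.998,.059]);ay=np.array([-.059,.998])
P={n:bot.get_image(n) for n in("top","scene")}
S=8
def soft(p,cx,cy,box,zlo):
    v=[]
    for a in(-.005,.005):
        for b in(-.017,.017):
            for z in(zlo,.074):
                r,c=proj(p,np.r_[O+(cx+a)*ax+(cy+b)*ay,z]);v.append([(c-box[2]+.5)*S,(r-box[0]+.5)*S])
    m=np.zeros(((box[1]-box[0])*S,(box[3]-box[2])*S),np.uint8)
    cv2.fillConvexPoly(m,cv2.convexHull(np.round(np.array(v)*16).astype(np.int32)),255,shift=4)
    m=cv2.GaussianBlur(m,(0,0),.6*S)
    return cv2.resize(m,None,fx=1/S,fy=1/S,interpolation=cv2.INTER_AREA)/255.
for n,box in(("top",(195,245,262,300)),("scene",(130,195,235,305))):
    p=P[n];res=[]
    for f in(cv2.imread(f"pics/{n}0.png"),p["frame"]):
        g=f[box[0]:box[1],box[2]:box[3]].astype(float)
        h=cv2.cvtColor(f,cv2.COLOR_BGR2HSV)[box[0]:box[1],box[2]:box[3]]
        w=np.clip((h[...,1]-150.)/80,0,1)*((h[...,0]<=6)|(h[...,0]>172))
        best=min((float(((soft(p,cx,cy,box,zl)-w)**2).sum()),cx,cy,zl) for cx in np.arange(-.100,-.03,.001) for cy in np.arange(-.066,-.046,.002) for zl in(.038,))
        print(n,np.round(best,4),"w",w.sum());res.append(best[1])
    print(n,"travel",res[1]-res[0])
E
python3 fit.py
```

```text
top [24.9348 -0.086  -0.054   0.038 ] w 29.3
top [37.7816 -0.043  -0.054   0.038 ] w 24.975
top travel 0.04300000000000004
scene [25.071 -0.087 -0.056  0.038] w 212.0
scene [24.6393 -0.043  -0.056   0.038 ] w 220.72500000000002
scene travel 0.04400000000000004
```

Box fits give 43–44 mm, which could be a couple of millimetres short. I push again, 8 mm higher on the paddle, to see whether it goes any further.

```bash
python3 -m pendant '[[255,[-40,25,0],0],[255,[-80,50,0],0],[255,[-100,90,0],0],[255,[-100,130,0],0],[255,[-100,162,0],0]]'
python3 -m pendant '[[255,[0,0,0],0],[255,[-12,0,0],0],[255,[-24,0,0],0],[255,[-36,0,0],0],[255,[-43,0,0],0]]'
python3 -m pendant '[[255,[-4,0,0],0],[255,[-7,0,0],0],[255,[-10,0,0],0]]'
```

```text
time: 20.4
eef_pos: [0.5195, -0.1034, 0.0222]
ee_rot: [-90.0, -0.1, -176.6]
wrist_force: [-0.5, -0.3, 0.6]
grip_width: 0.0001
time: 20.9
eef_pos: [0.5656, -0.1014, 0.0263]
ee_rot: [-89.9, 0.3, -176.6]
wrist_force: [-0.0, -0.5, 0.7]
grip_width: -0.0002
time: 21.2
eef_pos: [0.5724, -0.1006, 0.0246]
ee_rot: [-90.0, -0.0, -176.6]
wrist_force: [0.3, 0.2, 0.2]
grip_width: -0.0001
```

```bash
python3 -m pendant '[[255,[-1.5,0,0],0],[255,[-3,0,0],0],[255,[-3,0,0],0]]'
python3 -m pendant '[[255,[-1.5,0,0],0],[255,[-3,0,0],0],[255,[-3,0,0],0]]'
```

```text
time: 21.5
eef_pos: [0.5736, -0.1005, 0.0244]
ee_rot: [-90.0, -0.2, -176.6]
wrist_force: [-5.3, -0.8, 3.6]
grip_width: -0.0003
time: 21.8
eef_pos: [0.5734, -0.1004, 0.0244]
ee_rot: [-90.0, -0.6, -176.6]
wrist_force: [-12.4, -2.0, 8.0]
grip_width: -0.0001
```

It stops at the same x (.5734) at a different height, well above the 1.5 N drag, and a block could only have stopped the gate around 12 mm of travel. This is the gate's end of travel. I back off, check and hand in.

```bash
python3 -m pendant '[[255,[4,0,0],0],[255,[15,0,0],0],[255,[50,0,0],0],[255,[50,-40,0],0],[255,[60,-90,0],0]]'
python3 -m pendant '[[255,[30,-40,0],0],[255,[70,-70,0],0],[255,[100,-80,0],0],[255,[100,-80,0],0],[255,[100,-80,0],0]]'
python3 fit.py; python3 - <<'E'
from h import *
O=np.array([.6271,-.0407]);ax=np.array([.998,.059]);ay=np.array([-.059,.998])
p=bot.get_image("top")
for t,z in(("block_a",.012),("jar",0),("tin",0),("screwdriver",.015)):
    for d in bot.pinpoint(p,t)[:8]:
        X=ray(p,d["pixel"],z);q=X[:2]-O;print(t,np.round(X[:2],3),"jig",np.round([q@ax,q@ay],3),round(d["confidence"],2))
print(bot.close_job())
E
```

```text
time: 22.3
eef_pos: [0.5161, -0.1032, 0.112]
ee_rot: [-90.1, -0.3, -176.6]
wrist_force: [1.2, -0.1, -0.0]
grip_width: 0.0005
time: 22.8
eef_pos: [0.4191, -0.1097, 0.194]
ee_rot: [-90.0, 0.1, -176.7]
wrist_force: [1.2, 0.3, 0.2]
grip_width: 0.0001
top [24.9348 -0.086  -0.054   0.038 ] w 29.3
top [37.6462 -0.043  -0.054   0.038 ] w 25.2
top travel 0.04300000000000004
scene [25.071 -0.087 -0.056  0.038] w 212.0
scene [24.6123 -0.043  -0.056   0.038 ] w 220.725
scene travel 0.04400000000000004
block_a [0.632 0.03 ] jig [0.009 0.071] 0.9
block_a [ 0.843 -0.068] jig [ 0.214 -0.04 ] 0.87
block_a [ 0.683 -0.303] jig [ 0.041 -0.265] 0.84
block_a [ 0.42  -0.036] jig [-0.207  0.017] 0.83
block_a [ 0.639 -0.063] jig [ 0.01  -0.023] 0.76
block_a [0.627 0.08 ] jig [0.007 0.12 ] 0.51
block_a [ 0.722 -0.085] jig [ 0.092 -0.05 ] 0.48
block_a [ 0.587 -0.113] jig [-0.044 -0.07 ] 0.16
jar [0.743 0.097] jig [0.124 0.131] 0.81
tin [ 0.726 -0.08 ] jig [ 0.097 -0.045] 0.94
screwdriver [0.499 0.095] jig [-0.12   0.143] 0.95
the job is handed in; nothing more can be done
None
```

I pushed the four wooden blocks along the channel as one train until they sat tight against the green stop. Then I pushed the red paddle until the gate stopped moving, clear behind the last block. The job was handed in at about 23 s, with the arm well clear.

**Row:** The force rose to 8 N with no further motion, so the row was against the stop. Block centres measured about jig y +118, +72, +25 and −22 mm, against +117, +71, +25 and −21 expected. The last network look before hand-in missed the third block. The last enlarged view showed all four tight together, and nothing touched them after that.

**Gate:** It stopped hard at the same place on two pushes at different heights, at 17 N and 12 N against its 1.5 N drag, so I took that as the end of its travel. Fits to the images gave only 43–44 mm of travel instead of 46. I put that down to image resolution, but it was not settled.

**Other objects:** The jar, screwdriver and tin were within measuring error of where they started.

**First pass missed:** My first pass went just over the block tops without moving them. The pictures showed the fingertips about 28 mm higher than the reported TCP, and I allowed for that from then on. I never found out why.

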